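# Reset the tripped welding positioner at its control box

## Task

The welding positioner has stopped on a fault and must be reset at its grey control box. With a fingertip, swing the steel spatter cover fully clear of the reset well, reach in and press the sunken reset key all the way down and hold it down for at least one second, then let go and swing the cover fully back over the well to its stop. Do not lift or shove the box along, leave its other controls (start key in the open well, red stop head, speed knob) as they are, and do not disturb the things lying around it.

Things in the scene. Friction and masses are not known exactly. Their poses are not given: they have to be found in the camera images.
- control_box: loose radio control box, grey metal, 2 to 3 kg, standing flat on rubber feet: 160 (x) x 320 (y) x 70 mm high. Origin at the centre of its underside; x points to its back edge (away from the robot at yaw 0), y to its end with the steel carrying bow, z up; flat top at z = 70 mm. In box axes (x, y, mm): reset well (0, -100), cover pivot (0, -52)
- reset_well (a point): centre of the mouth of the reset well, level with the flat top of the box: a round straight well 50 mm in diameter and 26 mm deep. The closed spatter cover hides it
- reset_key_top (a point): centre of the top of the reset key: a grey round key 30 mm in diameter in the middle of the well; when up, its top is 16 mm below the mouth of the well
- reset_key (a joint): how far the reset key is pressed, m: 0 up, 0.006 right down. A spring returns it: 3 N starts it moving, 6 N takes it right down; counts as pressed beyond 0.0045
- cover_plate (a joint): angle of the spatter cover about its upright pivot, rad: 0 = against its stop, centred over the reset well; grows counter-clockwise seen from above, so the cover swings from pointing along the box's -y to pointing along its +x; 1.75 = far stop. Starts between 0 and 0.3. Turns stiffly (about 1 N at the lug) and stays where it is left. Beyond 1.3 the well is clear
- cover_pivot (a point): centre of the cover's pivot, 75 mm above the table, level with the upper face of the cover
- cover_lug (a point): middle of the upright lug on the cover, to push it by: a flat steel fin along the cover's radius, 26 mm long, 4 mm thick, 20 mm high (from the cover's upper face, 75 mm above the table, up to 95 mm), 60 mm from the pivot. The cover is a 3 mm steel disc 60 mm in diameter, its centre 48 mm from the pivot
- start_key (a joint): how far the start key in the open well is pressed, m: 0 up, 0.006 down; to be left alone
- stop_head (a joint): how far the red stop head is pressed, m: 0 up, 0.006 down; to be left alone
- speed_knob (a joint): angle of the speed knob (30 mm across, top 92 mm above the table, at (48, 83) mm in box axes), rad; 0 at the start; to be left as it is
- pipe_coupon: bystander: short steel pipe standing on end, 60 mm in diameter, 50 mm high, near the reset end of the box; origin at the centre of its underside
- magnet_square: bystander: flat triangular magnetic welding square, about 110 x 100 x 14 mm, lying behind the box; origin at the centre of its underside
- soapstone_holder: bystander: marking-chalk holder, 116 x 11 x 13 mm, lying in front of the box; origin at the underside of its middle
- dip_jar: bystander: closed jar, 60 mm in diameter, 65 mm high, at the carrying-bow end of the box; origin at the centre of its underside
- chipping_hammer: bystander: chipping hammer about 270 mm long lying on the right; origin under its shaft
- wire_brush: bystander: wooden wire brush 260 mm long, 32 mm high, lying on the left; origin at the centre of its underside
- angle_offcut: bystander: offcut of steel angle 110 x 50 x 50 mm, lying far right; origin at the centre of its underside
- start_well (a point): centre of the mouth of the open start well, level with the box top, at (0, 35) mm in box axes: same 50 mm well and sunken 30 mm grey key as the reset one, but without a cover; to be left alone
- stop_top (a point): top of the red mushroom stop head, 40 mm across, 97 mm above the table, at (-10, 115) mm in box axes. Also on the box top: two small pilot lamps at (56, 10) and (56, 36), tops at 78 mm, and a stub aerial at (64, 142), top at 112 mm

How it is judged:
By the outcome, as a careful person would: the job done as asked, in the order asked, and still so for the second after the job is handed in, with the robot touching nothing.
It also fails if it takes over 54 s, if anything falls off the work surface, if the arm or the gripper's body presses on something with over 40 N, if the wrist force passes 120 N, or if a joint passes its speed limit or range.

## Robot

A 6-joint arm with a two-finger parallel gripper is mounted at the origin on the work surface. World frame = base frame: x ahead of the robot, y to its left, z up, the work surface at z = 0. Lengths are in m, angles in rad, forces in N, time in s.
With the tool pointing down it reaches from about 0.425 to 0.95 m from the base axis. Payload 14.7 kg.
Tool frame: the origin (TCP) lies midway between the tips of the shut fingers; the grasp point (between the pads) lies 19 mm behind it; z points along the fingers, y is the direction in which the jaws open and shut (so a half turn about z gives the same grasp; the last joint's range is limited). The gripper opens to 85 mm and grips with 20 to 120 N. Pads are 22 mm wide; open, the fingers measure 114 mm over their backs; the gripper's body (76 mm by 85 mm) begins 54 mm behind the grasp point. The pads swing forward as they close: fully open they stand 13 mm farther back than shut.
Start: joints at [1.279, 0.48, 1.596, -0, 1.065, -0.047], TCP at [0.158, 0.631, 0.231] pointing down, gripper open.
Joint ranges: [-2.75, 2.75], [-0.82, 2.05], [0.23, 2.67], [-1.56, 4.7], [0.09, 2.69], [-2.92, 2.92]. Speed limits (rad/s): [1.89, 1.89, 2.39, 3.01, 3.01, 3.01].

## Interface

Orientations are given as a unit quaternion [x, y, z, w].
In Python, from cell import readout, eyes, ctrl gives the robot as it stands. The module is installed in compiled form; this text tells all that it offers.
- The arm moves only by the tool carry_out, never from a script. Its argument "series" is a list of rows, each an object with "slide": the shift along the world's x, y, z as a fraction of full scale, a list of three; "yaw": the turn about the world's z as a fraction of full scale; "gripper": the gripper command: -1 is fully open, 1 is shut, values between are in proportion. A call has 1 to 8 rows; each row shifts and turns the commanded pose from where the row before left it; what a row does not reach is not made up. Full scale, the value 1, is 0.4 m for a shift and 360 degrees for a turn. A row lasts 1/10 s, in which the tool goes at most 50 mm and 8.59 degrees, less where a joint would pass 70% of its speed; a pose out of reach is approached as far as the arm can. A call with a number of a shift or a turn outside -1 to 1 is refused whole. A call with a gripper value outside its range is refused whole. The fingers move at their own pace and stop on an object; "force" is the grip in N (left out, the last holds). Time passes only in rows, so rows that do not move let the fingers close. It gives the time, the measured TCP pose, the force and the opening at its end, in the units of the state.
- readout.observe(): the state, without advancing time (a new reading comes with each control period).
- eyes.capture(name): name is "scene" or "top" or "wrist"; returns a dict with "pixels" (400x640x3 uint8, blue, green, red), "fx", "fy", "cx", "cy" (pixels), "xyz" and "rotation" of the camera in the world. Camera axes: x right, y up, looking along -z (the intrinsics and any distortion apply to the point x, -y, -z); pixel columns grow to the right and rows downward; lengths in m; the calibration is good to about 2 mm. The wrist camera is an equidistant fisheye: a pixel r from the principal point sees the ray r / f radians off the axis. A picture is of the moment at which its call begins. There is no depth.
- ctrl.job_done(): hands the job in, once; it reports no verdict.
The state is a dict: "time_s": time; "q": joint angles; "dq": joint speeds; "joint_torque": joint torques, N m; "eef_pos": TCP position; "tool_rot": TCP orientation; "ft_force": force on the tool from outside, world axes, zero at the start; "wrist_torque": the same for the moment, N m; "finger_gap": opening from 0.0 (shut) to 1.0 (fully open).
Only numpy, scipy, OpenCV 4.12 (cv2) and the standard library are available. Lean on these libraries where they do the work, as an engineer would, in place of code of your own. Each camera call takes 0.05 s, during which the arm holds its last target.

## Working session

There is one attempt and no reset: what is moved stays moved. The work goes in short steps, Python scripts to look and compute and a tool call to move; the robot and the scene stay as the last step left them, time stands still between calls to the robot, and variables do not carry over. Pictures are saved under pics/ and viewed, and the job is handed in when it is done.

Besides the shell and the picture viewer there is one more tool, called after ">>>" as name(argument=value, ...), one argument or row to a line, values as JSON. carry_out: Moves the arm, as the interface text tells. Its arguments: {"type":"object","properties":{"series":{"type":"array"},"force":{"type":"number"}},"required":["series"]}

```bash
mkdir -p pics; cat > h.py <<'E'
import numpy as np, cv2, pickle
from cell import readout, eyes, ctrl
def cap(n,f):
    c=eyes.capture(n); cv2.imwrite(f'pics/{f}.png',c['pixels']); pickle.dump(c,open(f'pics/{f}.pkl','wb')); return c
def ray(c,u,v):
    x=(u-c['cx'])/c['fx']; y=(v-c['cy'])/c['fy']
    return np.array(c['rotation']).reshape(3,3)@np.array([x,-y,-1.0])
def atz(c,u,v,z):
    d=ray(c,u,v); p=np.array(c['xyz']); return p+d*(z-p[2])/d[2]
def proj(c,P):
    p=np.array(c['rotation']).reshape(3,3).T@(np.array(P)-np.array(c['xyz'])); return (c['cx']+c['fx']*p[0]/-p[2], c['cy']+c['fy']*-p[1]/-p[2])
E
python3 - <<'E'
from h import *
for n in ['scene','top']:
    c=cap(n,n+'0'); print(n,{k:v for k,v in c.items() if k!='pixels'})
print(readout.observe())
E
```

```text
scene {'fx': 371.9062710196411, 'fy': 371.9062710196411, 'cx': 320.72645744534105, 'cy': 204.1881767292073, 'xyz': array([1.30478344, 0.15376286, 0.78436546]), 'rotation': array([0.25679329, 0.30576354, 0.71358313, 0.5756431 ])}
top {'fx': 381.41812456363806, 'fy': 381.41812456363806, 'cx': 319.79283085674496, 'cy': 198.74178245370933, 'xyz': array([0.43558784, 0.00777985, 1.15152223]), 'rotation': array([ 0.05060203, -0.05180926, -0.69955407,  0.71090037])}
{'time_s': 0.1, 'q': array([ 1.27940602e+00,  4.80759326e-01,  1.59679587e+00,  2.57836677e-05,
        1.06507645e+00, -4.66073808e-02]), 'dq': array([ 4.48367562e-05, -2.38074412e-03, -1.29073738e-03, -2.28070721e-03,
        7.48449574e-04,  6.95068018e-04]), 'joint_torque': array([ 4.82180767e-04, -9.52256083e+01, -4.31044757e+01, -1.56640124e-05,
        5.15457577e-03,  1.30796952e-04]), 'eef_pos': array([0.1574001 , 0.63029342, 0.2307485 ]), 'tool_rot': array([ 1.22092317e-01,  9.92518612e-01, -5.10196603e-04, -9.84907933e-05]), 'ft_force': array([-1.40610613, -0.21468364, -0.12623774]), 'wrist_torque': array([-0.02526038,  0.02957347, -0.0125642 ]), 'finger_gap': 0.9998851424912769}
```

Rotation is a quaternion; fix the helper.

```bash
sed -i "s/np.array(c\['rotation'\]).reshape(3,3)/Rm(c)/g; 2a from scipy.spatial.transform import Rotation\ndef Rm(c): return Rotation.from_quat(c['rotation']).as_matrix()" h.py; cat h.py | head -8
```

```text
import numpy as np, cv2, pickle
from cell import readout, eyes, ctrl
from scipy.spatial.transform import Rotation
def Rm(c): return Rotation.from_quat(c['rotation']).as_matrix()
def cap(n,f):
    c=eyes.capture(n); cv2.imwrite(f'pics/{f}.png',c['pixels']); pickle.dump(c,open(f'pics/{f}.pkl','wb')); return c
def ray(c,u,v):
    x=(u-c['cx'])/c['fx']; y=(v-c['cy'])/c['fy']
```

View pics/top0.png

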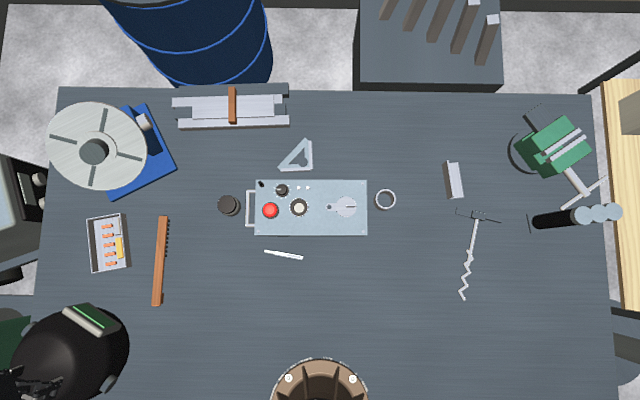

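View pics/scene0.png

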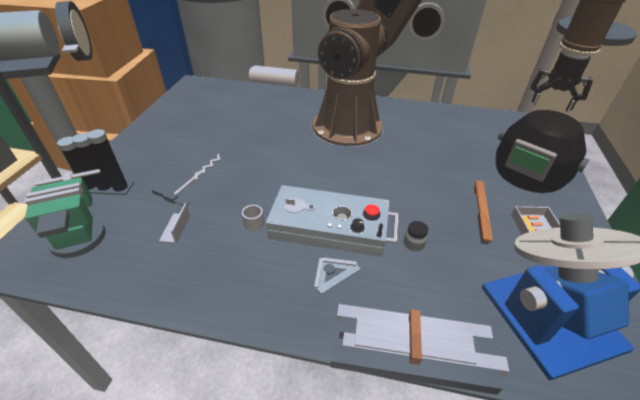

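```bash
python3 - <<'E'
from h import *
t=cv2.imread('pics/top0.png'); s=cv2.imread('pics/scene0.png')
cv2.imwrite('pics/t1.png',cv2.resize(t[165:250,235:405],None,fx=4.7,fy=4.7,interpolation=cv2.INTER_CUBIC))
cv2.imwrite('pics/s1.png',cv2.resize(s[175:265,235:405],None,fx=4.7,fy=4.7,interpolation=cv2.INTER_CUBIC))
c=pickle.load(open('pics/top0.pkl','rb'))
print(proj(c,[.158,.631,.231]),proj(c,[0,0,0]))
for p in [(255,180),(367,180),(368,236),(254,235)]: print(atz(c,*p,.07))
E
```

```text
(np.float64(43.64895182948226), np.float64(372.9436269714311)) (np.float64(318.9293812604299), np.float64(410.40629300183207))
[0.64506801 0.1949507  0.07      ]
[ 0.65038267 -0.12822796  0.07      ]
[ 0.48929532 -0.13073265  0.07      ]
[0.4869507  0.19138448 0.07      ]
```

View pics/t1.png

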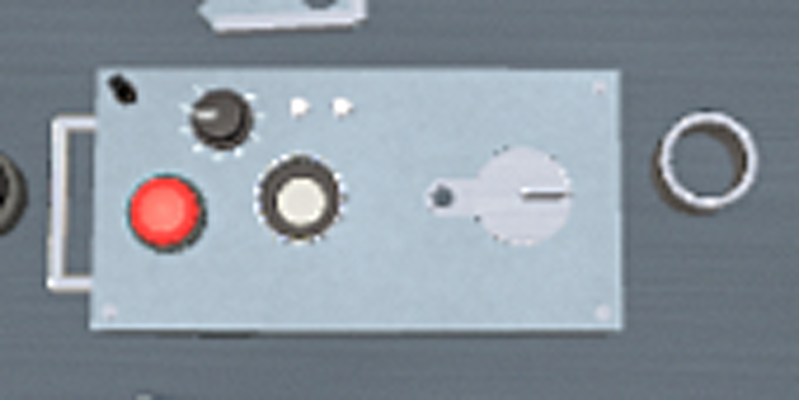

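View pics/s1.png

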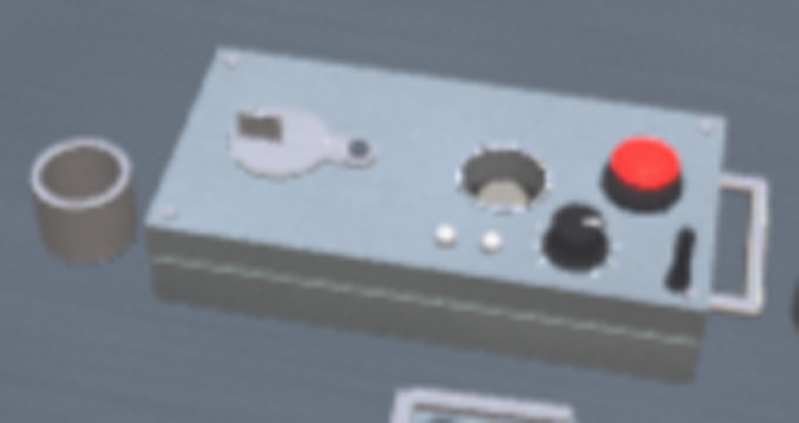

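```bash
cat > fit.py <<'E'
from h import *
from scipy.optimize import least_squares
ct=pickle.load(open('pics/top0.pkl','rb')); cs=pickle.load(open('pics/scene0.pkl','rb'))
def full(p,o): return (o[0]+(p[0]+.5)/4.7-.5, o[1]+(p[1]+.5)/4.7-.5)
T=[((97,69),(80,160,70)),((619,70),(80,-160,70)),((621,328),(-80,-160,70)),((91,328),(-80,160,70)),((443,197),(0,-52,75)),((298,199),(0,35,70)),((166,211),(-10,115,94))]
S=[((221,48),(-80,-160,70)),((147,226),(80,-160,70)),((726,119),(-80,160,70)),((704,310),(80,160,70)),((358,149),(0,-52,75)),((503,177),(0,35,70))]
def B(q,b): 
    c,s=np.cos(q[2]),np.sin(q[2]); b=np.array(b)/1000
    return np.array([q[0]+c*b[0]-s*b[1],q[1]+s*b[0]+c*b[1],b[2]])
def res(q,w=(1,1)):
    r=[]
    for L,c,o,k in((T,ct,(235,165),w[0]),(S,cs,(235,175),w[1])):
        for p,b in L: r.append(k*(np.array(proj(c,B(q,b)))-full(p,o)))
    return np.concatenate(r)
if __name__=='__main__':
    for w in((1,1),(1,0),(0,1)):
        f=least_squares(res,[.57,.03,0],args=(w,)); print(w,f.x.round(4)); 
        if w==(1,1): print(f.fun.reshape(-1,2).round(2)); q=f.x
    print('pivot',B(q,(0,-52,75)),'well',B(q,(0,-100,70)))
    for a,p,z in(('disc',(524,196),.075),('lug in',(522,195),.095),('lug out',(568,195),.095)):
        P=atz(ct,*full(p,(235,165)),z); d=P-B(q,(0,-52,75)); print(a,P.round(4),np.hypot(d[0],d[1]).round(4),'ang',np.arctan2(d[1],d[0])+np.pi/2-q[2])
    for a,c,p,o,z in(('pipe',ct,(708,161),(235,165),.05),('pipeS',cs,(82,172),(235,175),.05)): print(a,atz(c,*full(p,o),z))
    P=atz(cs,*full((278,142),(235,175)),.075);d=P-B(q,(0,-52,75)); print(P,np.arctan2(d[1],d[0])+np.pi/2-q[2])
E
python3 fit.py
```

```text
(1, 1) [0.5704 0.0337 0.014 ]
[[-0.14 -0.32]
 [-0.36 -0.27]
 [ 0.1   0.41]
 [-0.36  0.18]
 [-0.22 -0.1 ]
 [ 0.13 -0.37]
 [-0.96 -0.5 ]
 [-0.68 -0.41]
 [-1.02 -0.69]
 [-0.32 -0.58]
 [ 0.62 -0.17]
 [-0.1  -0.01]
 [-0.13 -0.19]]
(1, 0) [0.57   0.0329 0.0157]
(0, 1) [0.5713 0.0346 0.011 ]
pivot [ 0.57108522 -0.01832195  0.075     ] well [ 0.57175746 -0.06631725  0.07      ]
disc [ 0.5722 -0.068   0.075 ] 0.0497 ang 0.008853662998334238
lug in [ 0.5703 -0.0654  0.095 ] 0.0471 ang -0.03151871367682379
lug out [ 0.5707 -0.0927  0.095 ] 0.0744 ang -0.01911547458753659
pipe [ 0.59916172 -0.18391577  0.05      ]
pipeS [ 0.60153237 -0.18161829  0.05      ]
[ 0.57563114 -0.065709    0.075     ] 0.08163367361213503
```

>>> carry_out(
  series=[
    {"slide": [0,0,0.1],"yaw": 0.02,"gripper": 1},
    {"slide": [0.07,-0.06,0],"yaw": 0.021,"gripper": 1},
    {"slide": [0.07,-0.06,0],"yaw": 0,"gripper": 1},
    {"slide": [0.07,-0.06,0],"yaw": 0,"gripper": 1},
    {"slide": [0.07,-0.06,0],"yaw": 0,"gripper": 1},
    {"slide": [0.07,-0.06,0],"yaw": 0,"gripper": 1},
    {"slide": [0.07,-0.06,0],"yaw": 0,"gripper": 1},
    {"slide": [0.07,-0.06,0],"yaw": 0,"gripper": 1},
  ],
)

```text
time_s: 0.9
eef_pos: [0.3544, 0.4614, 0.2711]
tool_rot: [-0.006, 1.0, -0.0, -0.0]
ft_force: [0.4, -0.3, 0.3]
finger_gap: -0.002
```

>>> carry_out(
  series=[
    {"slide": [0.03,-0.08,0],"yaw": 0,"gripper": 1},
    {"slide": [0.03,-0.08,0],"yaw": 0,"gripper": 1},
    {"slide": [0.03,-0.08,0],"yaw": 0,"gripper": 1},
    {"slide": [0.03,-0.08,0],"yaw": 0,"gripper": 1},
    {"slide": [0.03,-0.08,0],"yaw": 0,"gripper": 1},
    {"slide": [0.03,-0.08,0],"yaw": 0,"gripper": 1},
    {"slide": [0.03,-0.08,0],"yaw": 0,"gripper": 1},
    {"slide": [0.03,-0.08,0],"yaw": 0,"gripper": 1},
  ],
)

```text
time_s: 1.7
eef_pos: [0.4496, 0.2052, 0.2712]
tool_rot: [-0.006, 1.0, -0.0, -0.0]
ft_force: [1.0, -0.9, -0.7]
finger_gap: -0.002
```

>>> carry_out(
  series=[
    {"slide": [0.03,-0.08,0],"yaw": 0,"gripper": 1},
    {"slide": [0.03,-0.08,0],"yaw": 0,"gripper": 1},
    {"slide": [0.03,-0.08,-0.03],"yaw": 0,"gripper": 1},
    {"slide": [0.03,-0.08,-0.05],"yaw": 0,"gripper": 1},
    {"slide": [0.03,-0.08,-0.05],"yaw": 0,"gripper": 1},
    {"slide": [0.03,-0.08,-0.05],"yaw": 0,"gripper": 1},
    {"slide": [0.02,-0.06,-0.05],"yaw": 0,"gripper": 1},
    {"slide": [0,0,0],"yaw": 0,"gripper": 1},
  ],
)

```text
time_s: 2.5
eef_pos: [0.5289, -0.0119, 0.1768]
tool_rot: [-0.005, 1.0, -0.0, -0.002]
ft_force: [-0.1, 0.7, 0.2]
finger_gap: -0.002
```

```bash
python3 - <<'E'
from h import *
for n in ['scene','top','wrist']:
    c=cap(n,n+'1')
print({k:c[k] for k in c if k!='pixels'})
s=cv2.imread('pics/scene1.png');cv2.imwrite('pics/s2.png',cv2.resize(s[105:265,235:405],None,fx=4,fy=3.7*4/3.7,interpolation=cv2.INTER_CUBIC)[:600])
o=readout.observe();print(o['eef_pos'],o['tool_rot'],o['ft_force'])
E
```

```text
{'fx': 309.70691628693146, 'fy': 309.70691628693146, 'cx': 314.38573469046435, 'cy': 198.71774622289678, 'xyz': array([ 0.45221421, -0.0087934 ,  0.32239787]), 'rotation': array([-0.10668131, -0.1082565 ,  0.70273545,  0.69502699])}
[ 0.52932012 -0.00913018  0.17939341] [-6.14464478e-03  9.99981090e-01  1.12460125e-04 -2.25240910e-04] [0.78170713 0.97526502 0.05005084]
```

View pics/wrist1.png

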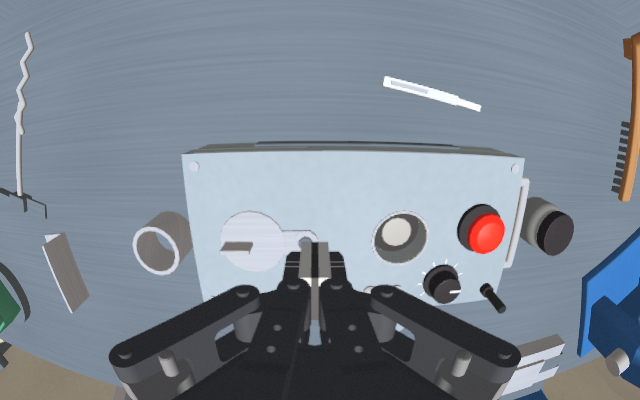

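View pics/s2.png

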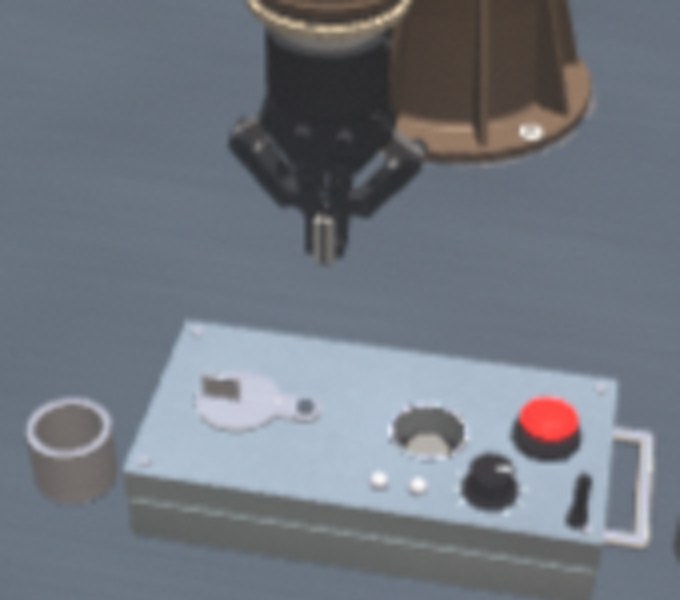

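```bash
cat >> h.py <<'E'
def atzw(c,u,v,z):
    d=np.array([u-c['cx'],v-c['cy']])/c['fx']; r=np.hypot(*d); e=d/r*np.sin(r)
    k=Rm(c)@np.array([e[0],-e[1],-np.cos(r)]); p=np.array(c['xyz']); return p+k*(z-p[2])/k[2]
def projw(c,P):
    p=Rm(c).T@(np.array(P)-np.array(c['xyz'])); x,y,z=p[0],-p[1],-p[2]; h=np.hypot(x,y); a=np.arctan2(h,z)
    return (c['cx']+c['fx']*a*x/h, c['cy']+c['fx']*a*y/h)
E
python3 - <<'E'
from fit import *
c=pickle.load(open('pics/wrist1.pkl','rb')); q=[.5704,.0337,.014]
for n,p,b in (('c1',(182,154),(-80,-160,70)),('c2',(523,158),(-80,160,70)),('piv',(305,238),(0,-52,75)),('st',(400,237),(0,35,70))):
    print(n,(atzw(c,*p,b[2]/1000)-B(q,b)).round(4))
print('disc',atzw(c,252,241,.075)); print('lugtop',atzw(c,222,244,.095),atzw(c,252,242,.095))
print(projw(c,[.529,-.009,.179]))
im=cv2.imread('pics/wrist1.png'); cv2.imwrite('pics/w2.png',cv2.resize(im[190:320,200:350],None,fx=4.5,fy=4.5,interpolation=cv2.INTER_CUBIC))
E
```

```text
c1 [-0.0007  0.0034  0.    ]
c2 [-0.0002  0.002   0.    ]
piv [-0.0048  0.0027  0.    ]
st [-0.0022  0.0026  0.    ]
disc [ 0.5703558  -0.06309294  0.075     ]
lugtop [ 0.56453658 -0.08497712  0.095     ] [ 0.56171932 -0.05876522  0.095     ]
(np.float64(312.2062567119619), np.float64(256.45469943775856))
```

View pics/w2.png

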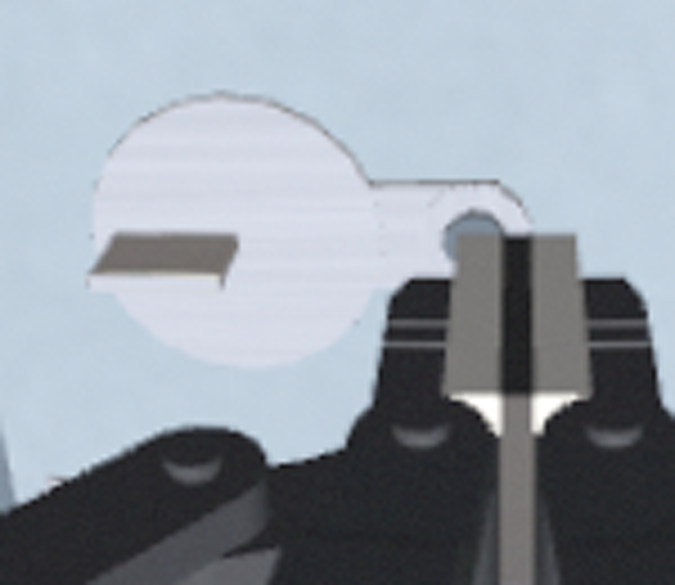

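```bash
python3 - <<'E'
from fit import *
c=pickle.load(open('pics/wrist1.pkl','rb')); 
F=lambda u,v:(200+(u+.5)/4.5-.5,190+(v+.5)/4.5-.5)
for n,p,z in (('base in',(238,233),.075),('base out',(116,233),.075),('top near in',(222,273),.095),('top near out',(90,273),.095),('top far',(222,288),.095),('pivot',(475,238),.075),('disc L',(94,215),.075),('disc top',(222,93),.075),('discbot',(245,368),.075),('tipL',(455,235),.179),('tipR',(578,235),.179)):
    print(n,atzw(c,*F(*p),z).round(4))
E
```

```text
base in [ 0.5707 -0.0627  0.075 ]
base out [ 0.5716 -0.0881  0.075 ]
top near in [ 0.5695 -0.0619  0.095 ]
top near out [ 0.5706 -0.0878  0.095 ]
top far [ 0.5727 -0.0622  0.095 ]
pivot [ 0.5708 -0.0155  0.075 ]
disc L [ 0.5678 -0.0924  0.075 ]
disc top [ 0.5412 -0.064   0.075 ]
discbot [ 0.602  -0.0635  0.075 ]
tipL [ 0.5206 -0.0149  0.179 ]
tipR [ 0.5204 -0.001   0.179 ]
```

>>> carry_out(
  series=[
    {"slide": [0.025,-0.085,0],"yaw": 0,"gripper": 1},
    {"slide": [0.025,-0.085,0],"yaw": 0,"gripper": 1},
    {"slide": [0,0,-0.08],"yaw": 0,"gripper": 1},
    {"slide": [0,0,-0.08],"yaw": 0,"gripper": 1},
    {"slide": [0,0,-0.04],"yaw": 0,"gripper": 1},
    {"slide": [0,0,-0.04],"yaw": 0,"gripper": 1},
    {"slide": [0,0,0],"yaw": 0,"gripper": 1},
    {"slide": [0,0,0],"yaw": 0,"gripper": 1},
  ],
)

```text
time_s: 3.45
eef_pos: [0.5499, -0.0766, 0.0841]
tool_rot: [-0.007, 1.0, -0.0, 0.0]
ft_force: [-0.0, 1.1, 0.4]
finger_gap: -0.003
```

```bash
python3 - <<'E'
from h import *
c=cap('wrist','wrist2')
im=c['pixels']; cv2.imwrite('pics/w3.png',cv2.resize(im[170:320,200:380],None,fx=4,fy=4,interpolation=cv2.INTER_CUBIC))
o=readout.observe();print(o['eef_pos'],o['tool_rot'],o['ft_force'])
E
```

```text
[ 0.55017559 -0.07685786  0.08447243] [-6.81660380e-03  9.99976529e-01 -1.15877569e-04  6.80242431e-04] [ 0.51486997 -1.42258022  1.26809241]
```

View pics/w3.png

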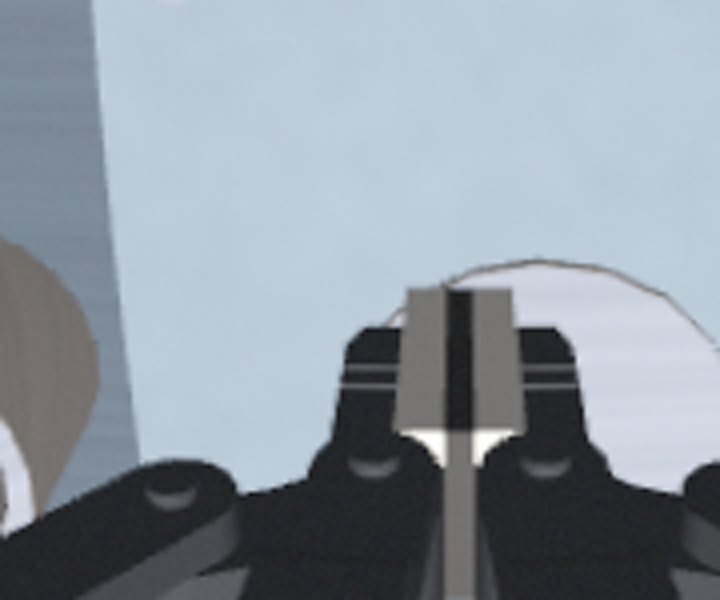

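```bash
python3 - <<'E'
import numpy as np
piv=np.array([.571,-.0175]); yaw=.014
pos=np.array([.550,-.0768])
for th in np.r_[0:1.61:.1]:
    a=th+yaw; u=np.array([np.sin(a),-np.cos(a)]); t=np.array([np.cos(a),np.sin(a)])
    p=piv+.058*u-(.002+.0105*abs(np.cos(a))+.0125*abs(np.sin(a)))*t
    d=(p-pos)/.4; d=d.round(3); pos=pos+d*.4
    print(th.round(2),p.round(4),d)
E
```

```text
0.0 [ 0.5591 -0.0757] [0.023 0.003]
0.1 [ 0.5638 -0.0767] [ 0.012 -0.003]
0.2 [ 0.5687 -0.0773] [ 0.012 -0.001]
0.3 [ 0.5738 -0.0776] [ 0.013 -0.001]
0.4 [ 0.5791 -0.0773] [0.013 0.001]
0.5 [ 0.5845 -0.0765] [0.013 0.002]
0.6 [ 0.5899 -0.0752] [0.014 0.003]
0.7 [ 0.5953 -0.0732] [0.013 0.005]
0.8 [ 0.6006 -0.0706] [0.014 0.006]
0.9 [ 0.6058 -0.0674] [0.012 0.008]
1.0 [ 0.6106 -0.0636] [0.013 0.01 ]
1.1 [ 0.6152 -0.0591] [0.011 0.011]
1.2 [ 0.6193 -0.054 ] [0.01  0.013]
1.3 [ 0.6228 -0.0484] [0.009 0.014]
1.4 [ 0.6258 -0.0423] [0.007 0.015]
1.5 [ 0.6281 -0.0358] [0.006 0.016]
1.6 [ 0.6296 -0.0299] [0.004 0.015]
```

>>> carry_out(
  series=[
    {"slide": [0.01,0,-0.0075],"yaw": 0,"gripper": 1},
    {"slide": [0.013,0.003,0],"yaw": 0,"gripper": 1},
    {"slide": [0.012,-0.003,0],"yaw": 0,"gripper": 1},
    {"slide": [0.012,-0.001,0],"yaw": 0,"gripper": 1},
    {"slide": [0.013,-0.001,0],"yaw": 0,"gripper": 1},
    {"slide": [0.013,0.001,0],"yaw": 0,"gripper": 1},
    {"slide": [0,0,0],"yaw": 0,"gripper": 1},
  ],
)

```text
time_s: 4.2
eef_pos: [0.5797, -0.0779, 0.0803]
tool_rot: [-0.006, 1.0, -0.0, 0.0]
ft_force: [0.3, -0.4, -0.0]
finger_gap: 0.002
```

```bash
python3 - <<'E'
from h import *
c=cap('wrist','wrist3')
im=c['pixels']; cv2.imwrite('pics/w4.png',cv2.resize(im[140:320,180:460],None,fx=2.8,fy=2.8,interpolation=cv2.INTER_CUBIC))
for i in range(3):
    o=readout.observe();print(o['eef_pos'],o['ft_force'])
E
```

```text
[ 0.57924999 -0.07782477  0.08027293] [0.3768951  0.1981409  0.45335272]
[ 0.57924999 -0.07782477  0.08027293] [0.3768951  0.1981409  0.45335272]
[ 0.57924999 -0.07782477  0.08027293] [0.3768951  0.1981409  0.45335272]
```

View pics/w4.png

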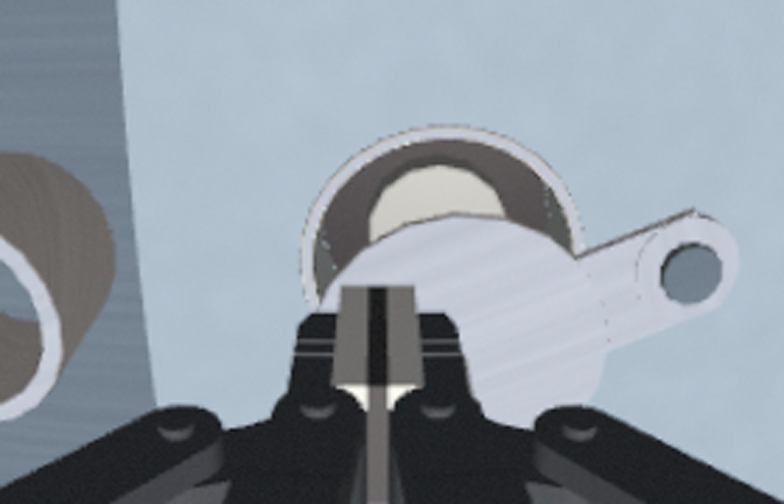

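>>> carry_out(
  series=[
    {"slide": [0.013,0.002,0],"yaw": 0,"gripper": 1},
    {"slide": [0.014,0.003,0],"yaw": 0,"gripper": 1},
    {"slide": [0.013,0.005,0],"yaw": 0,"gripper": 1},
    {"slide": [0.014,0.006,0],"yaw": 0,"gripper": 1},
    {"slide": [0.012,0.008,0],"yaw": 0,"gripper": 1},
    {"slide": [0.013,0.01,0],"yaw": 0,"gripper": 1},
    {"slide": [0.011,0.011,0],"yaw": 0,"gripper": 1},
    {"slide": [0,0,0],"yaw": 0,"gripper": 1},
  ],
)

```text
time_s: 5.05
eef_pos: [0.6155, -0.0591, 0.0803]
tool_rot: [-0.007, 1.0, 0.0, 0.0]
ft_force: [0.3, 0.2, -0.0]
finger_gap: -0.001
```

```bash
python3 - <<'E'
from h import *
c=cap('wrist','wrist4')
im=c['pixels']; cv2.imwrite('pics/w5.png',cv2.resize(im[140:320,180:460],None,fx=2.8,fy=2.8,interpolation=cv2.INTER_CUBIC))
o=readout.observe();print(o['eef_pos'],o['ft_force'])
E
```

```text
[ 0.61513937 -0.05937932  0.08029013] [-0.6461689  -0.48671666  0.64392047]
```

View pics/w5.png

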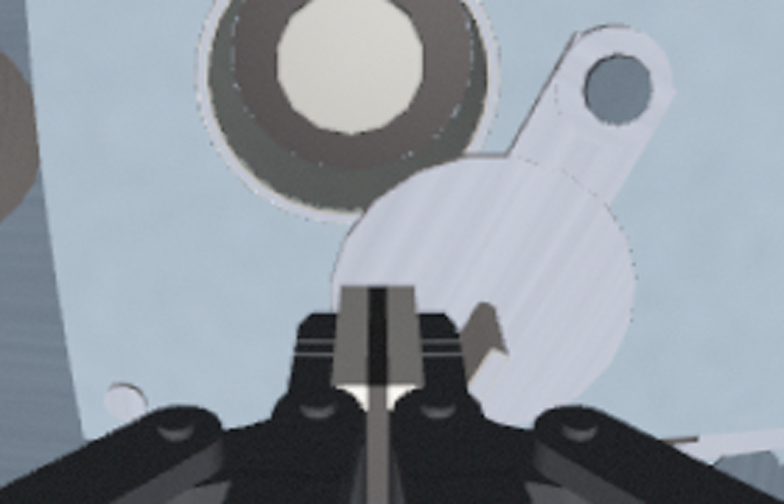

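>>> carry_out(
  series=[
    {"slide": [0.01,0.013,0],"yaw": 0,"gripper": 1},
    {"slide": [0.009,0.014,0],"yaw": 0,"gripper": 1},
    {"slide": [0.007,0.015,0],"yaw": 0,"gripper": 1},
    {"slide": [0.006,0.016,0],"yaw": 0,"gripper": 1},
    {"slide": [0.004,0.015,0],"yaw": 0,"gripper": 1},
    {"slide": [0,0.01,0],"yaw": 0,"gripper": 1},
    {"slide": [0,0,0],"yaw": 0,"gripper": 1},
  ],
)

```text
time_s: 5.8
eef_pos: [0.6292, -0.0259, 0.0803]
tool_rot: [-0.007, 1.0, 0.0, 0.0]
ft_force: [-0.0, 0.3, -0.1]
finger_gap: -0.001
```

```bash
python3 - <<'E'
from h import *
c=cap('wrist','wrist5')
im=c['pixels']; cv2.imwrite('pics/w6.png',cv2.resize(im[60:320,180:460],None,fx=2.3,fy=2.3,interpolation=cv2.INTER_CUBIC))
o=readout.observe();print(o['eef_pos'],o['ft_force'])
E
```

```text
[ 0.62916128 -0.02621108  0.08033126] [ 0.06105614 -0.16867487  0.18719745]
```

View pics/w6.png

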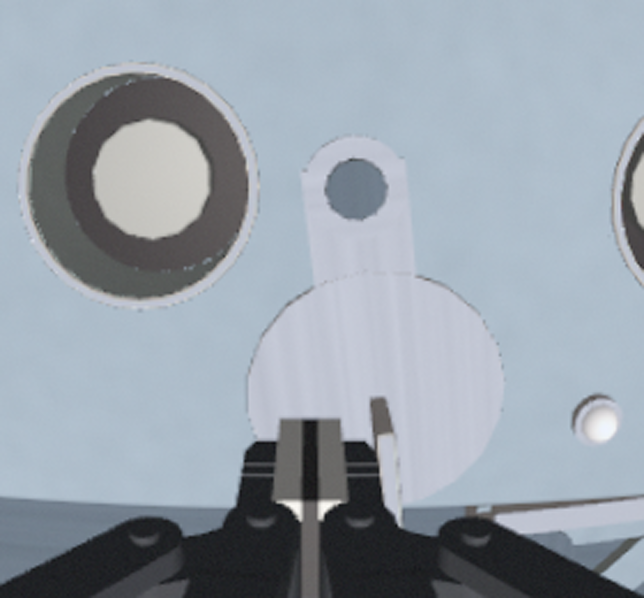

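```bash
python3 - <<'E'
from fit import *
c=pickle.load(open('pics/wrist5.pkl','rb')); 
F=lambda u,v:(180+(u+.5)/2.3-.5,60+(v+.5)/2.3-.5)
for n,p,z in (('wellL',(20,186),.07),('wellR',(258,186),.07),('wellT',(139,63),.07),('wellB',(139,309),.07),('key',(152,179),.054),('keyL',(92,179),.054),('keyR',(210,179),.054),('pivot',(357,188),.075),('lamp',(598,418),.078),('disc',(376,393),.075)):
    print(n,atzw(c,*F(*p),z).round(4))
q=[.5704,.0337,.014]
print(B(q,(0,-100,0)),B(q,(0,-52,75)),B(q,(56,10,0)))
E
```

```text
wellL [ 0.5697 -0.091   0.07  ]
wellR [ 0.5706 -0.036   0.07  ]
wellT [ 0.5433 -0.062   0.07  ]
wellB [ 0.5988 -0.0637  0.07  ]
key [ 0.5707 -0.063   0.054 ]
keyL [ 0.5704 -0.0783  0.054 ]
keyR [ 0.5708 -0.0487  0.054 ]
pivot [ 0.5702 -0.0149  0.075 ]
lamp [0.6222 0.0451 0.078 ]
disc [ 0.6166 -0.0091  0.075 ]
[ 0.57179995 -0.0662902   0.        ] [ 0.57112798 -0.0182949   0.075     ] [0.62625452 0.04448299 0.        ]
```

>>> carry_out(
  series=[
    {"slide": [0,-0.015,0],"yaw": 0,"gripper": 1},
    {"slide": [0,0,0.045],"yaw": 0,"gripper": 1},
    {"slide": [0,0,0.045],"yaw": 0,"gripper": 1},
    {"slide": [-0.0725,-0.041,0],"yaw": 0,"gripper": 1},
    {"slide": [-0.0725,-0.041,0],"yaw": 0,"gripper": 1},
    {"slide": [0,0,-0.045],"yaw": 0,"gripper": 1},
    {"slide": [0,0,-0.045],"yaw": 0,"gripper": 1},
    {"slide": [0,0,0],"yaw": 0,"gripper": 1},
  ],
)

```text
time_s: 6.65
eef_pos: [0.5697, -0.0659, 0.0788]
tool_rot: [-0.006, 1.0, 0.0, -0.001]
ft_force: [0.5, 0.5, -0.1]
finger_gap: -0.003
```

```bash
python3 - <<'E'
from h import *
c=cap('wrist','wrist6')
im=c['pixels']; cv2.imwrite('pics/w7.png',cv2.resize(im[140:320,180:460],None,fx=2.8,fy=2.8,interpolation=cv2.INTER_CUBIC))
o=readout.observe();print(o['eef_pos'],o['ft_force'])
E
```

```text
[ 0.57045221 -0.06583499  0.07978482] [-0.63891448 -1.0615146   0.11098673]
```

View pics/w7.png

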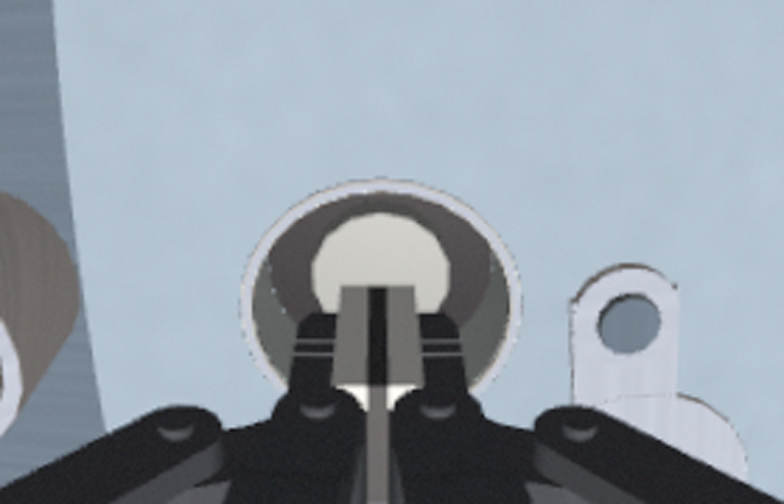

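>>> carry_out(
  series=[
    {"slide": [0,0,-0.02],"yaw": 0,"gripper": 1},
    {"slide": [0,0,-0.02],"yaw": 0,"gripper": 1},
    {"slide": [0,0,-0.01],"yaw": 0,"gripper": 1},
    {"slide": [0,0,-0.01],"yaw": 0,"gripper": 1},
    {"slide": [0,0,0],"yaw": 0,"gripper": 1},
  ],
)

```text
time_s: 7.2
eef_pos: [0.5709, -0.0653, 0.0558]
tool_rot: [-0.006, 1.0, 0.0, -0.0]
ft_force: [0.1, 0.0, 0.3]
finger_gap: -0.001
```

>>> carry_out(
  series=[
    {"slide": [0,0,-0.005],"yaw": 0,"gripper": 1},
    {"slide": [0,0,-0.005],"yaw": 0,"gripper": 1},
    {"slide": [0,0,0],"yaw": 0,"gripper": 1},
    {"slide": [0,0,0],"yaw": 0,"gripper": 1},
  ],
)

```text
time_s: 7.6
eef_pos: [0.5713, -0.0654, 0.0525]
tool_rot: [-0.006, 1.0, -0.0, 0.0]
ft_force: [0.2, 0.6, 2.8]
finger_gap: -0.0
```

>>> carry_out(
  series=[
    {"slide": [0,0,-0.005],"yaw": 0,"gripper": 1},
    {"slide": [0,0,-0.005],"yaw": 0,"gripper": 1},
    {"slide": [0,0,0],"yaw": 0,"gripper": 1},
    {"slide": [0,0,0],"yaw": 0,"gripper": 1},
  ],
)

```text
time_s: 8.0
eef_pos: [0.5713, -0.0654, 0.0483]
tool_rot: [-0.006, 1.0, -0.0, 0.0]
ft_force: [0.3, 1.2, 5.9]
finger_gap: 0.003
```

>>> carry_out(
  series=[
    {"slide": [0,0,-0.003],"yaw": 0,"gripper": 1},
    {"slide": [0,0,0],"yaw": 0,"gripper": 1},
    {"slide": [0,0,0],"yaw": 0,"gripper": 1},
  ],
)

```text
time_s: 8.3
eef_pos: [0.5714, -0.0654, 0.0479]
tool_rot: [-0.006, 1.0, -0.0, 0.0]
ft_force: [-2.2, 1.3, 19.9]
finger_gap: -0.001
```

>>> carry_out(
  series=[
    {"slide": [0,0,0],"yaw": 0,"gripper": 1},
    {"slide": [0,0,0],"yaw": 0,"gripper": 1},
    {"slide": [0,0,0],"yaw": 0,"gripper": 1},
    {"slide": [0,0,0],"yaw": 0,"gripper": 1},
    {"slide": [0,0,0],"yaw": 0,"gripper": 1},
    {"slide": [0,0,0],"yaw": 0,"gripper": 1},
    {"slide": [0,0,0],"yaw": 0,"gripper": 1},
    {"slide": [0,0,0],"yaw": 0,"gripper": 1},
  ],
)

```text
time_s: 9.1
eef_pos: [0.5714, -0.0654, 0.0479]
tool_rot: [-0.006, 1.0, -0.0, 0.0]
ft_force: [-4.1, 0.3, 19.0]
finger_gap: -0.0
```

>>> carry_out(
  series=[
    {"slide": [0,0,0],"yaw": 0,"gripper": 1},
    {"slide": [0,0,0],"yaw": 0,"gripper": 1},
    {"slide": [0,0,0],"yaw": 0,"gripper": 1},
    {"slide": [0,0,0],"yaw": 0,"gripper": 1},
    {"slide": [0,0,0],"yaw": 0,"gripper": 1},
    {"slide": [0,0,0],"yaw": 0,"gripper": 1},
    {"slide": [0,0,0],"yaw": 0,"gripper": 1},
    {"slide": [0,0,0],"yaw": 0,"gripper": 1},
  ],
)

```text
time_s: 9.9
eef_pos: [0.5714, -0.0654, 0.0478]
tool_rot: [-0.006, 1.0, -0.0, 0.0]
ft_force: [-2.8, 0.9, 19.1]
finger_gap: -0.001
```

>>> carry_out(
  series=[
    {"slide": [0,0,0.03],"yaw": 0,"gripper": 1},
    {"slide": [0,0,0.07],"yaw": 0,"gripper": 1},
    {"slide": [0,0,0.08],"yaw": 0,"gripper": 1},
    {"slide": [0,0,0],"yaw": 0,"gripper": 1},
    {"slide": [0.048,0.067,0],"yaw": 0,"gripper": 1},
    {"slide": [0.048,0.067,0],"yaw": 0,"gripper": 1},
    {"slide": [0.048,0.067,0],"yaw": 0,"gripper": 1},
    {"slide": [0,0,0],"yaw": 0,"gripper": 1},
  ],
)

```text
time_s: 10.7
eef_pos: [0.6307, 0.0178, 0.1186]
tool_rot: [-0.007, 1.0, 0.0, 0.001]
ft_force: [0.5, 0.0, -0.7]
finger_gap: 0.001
```

```bash
python3 - <<'E'
from h import *
c=cap('wrist','wrist7')
im=c['pixels']; cv2.imwrite('pics/w8.png',cv2.resize(im[80:320,160:460],None,fx=2.4,fy=2.4,interpolation=cv2.INTER_CUBIC))
o=readout.observe();print(o['eef_pos'],o['ft_force'])
E
```

```text
[0.62918676 0.01652675 0.11834388] [-1.18662155  0.16688235 -0.42673418]
```

View pics/w8.png

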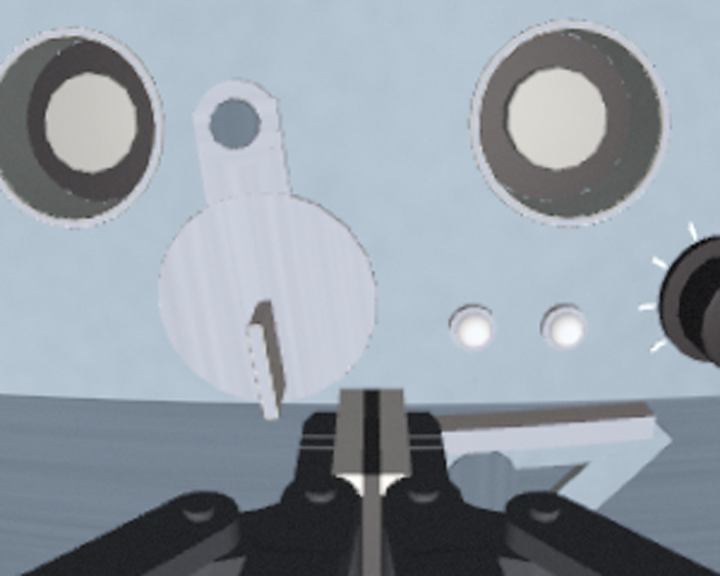

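```bash
python3 - <<'E'
import numpy as np
piv=np.array([.571,-.0175]); yaw=.014
pos=np.array([.6292,.0165])
for th in np.r_[1.65,1.55:-.06:-.1]:
    a=th+yaw; u=np.array([np.sin(a),-np.cos(a)]); t=np.array([np.cos(a),np.sin(a)])
    p=piv+.058*u+(.002+.0105*abs(np.cos(a))+.0135*abs(np.sin(a)))*t
    d=(p-pos)/.4; d=d.round(3); pos=pos+d*.4
    print(th.round(2),p.round(4),d)
E
```

```text
1.65 [0.6272 0.0042] [-0.005 -0.031]
1.55 [ 0.6291 -0.0023] [ 0.005 -0.016]
1.45 [ 0.6304 -0.0072] [ 0.003 -0.012]
1.35 [ 0.6313 -0.0124] [ 0.002 -0.013]
1.25 [ 0.6317 -0.0178] [ 0.001 -0.014]
1.15 [ 0.6316 -0.0234] [ 0.    -0.014]
1.05 [ 0.6309 -0.0291] [-0.002 -0.014]
0.95 [ 0.6295 -0.0349] [-0.003 -0.015]
0.85 [ 0.6275 -0.0407] [-0.005 -0.014]
0.75 [ 0.6248 -0.0463] [-0.007 -0.014]
0.65 [ 0.6214 -0.0517] [-0.009 -0.014]
0.55 [ 0.6173 -0.0568] [-0.01  -0.012]
0.45 [ 0.6125 -0.0616] [-0.012 -0.012]
0.35 [ 0.6072 -0.0658] [-0.013 -0.011]
0.25 [ 0.6013 -0.0694] [-0.015 -0.009]
0.15 [ 0.5948 -0.0723] [-0.016 -0.007]
0.05 [ 0.588  -0.0745] [-0.017 -0.006]
-0.05 [ 0.5819 -0.0759] [-0.015 -0.003]
```

>>> carry_out(
  series=[
    {"slide": [0,0,-0.05],"yaw": 0,"gripper": 1},
    {"slide": [0,0,-0.043],"yaw": 0,"gripper": 1},
    {"slide": [0,0,0],"yaw": 0,"gripper": 1},
    {"slide": [-0.005,-0.015,0],"yaw": 0,"gripper": 1},
    {"slide": [0,-0.016,0],"yaw": 0,"gripper": 1},
    {"slide": [0.005,-0.016,0],"yaw": 0,"gripper": 1},
    {"slide": [0.003,-0.012,0],"yaw": 0,"gripper": 1},
    {"slide": [0,0,0],"yaw": 0,"gripper": 1},
  ],
)

```text
time_s: 11.55
eef_pos: [0.6305, -0.0096, 0.0823]
tool_rot: [-0.006, 1.0, -0.0, 0.0]
ft_force: [0.1, 0.8, -0.9]
finger_gap: -0.003
```

```bash
python3 - <<'E'
from h import *
c=cap('wrist','wrist8')
im=c['pixels']; cv2.imwrite('pics/w9.png',cv2.resize(im[80:320,160:460],None,fx=2.4,fy=2.4,interpolation=cv2.INTER_CUBIC))
o=readout.observe();print(o['eef_pos'],o['ft_force'])
E
```

```text
[ 0.63031539 -0.00916645  0.08224314] [-0.34536767 -0.09106799  0.95095683]
```

View pics/w9.png

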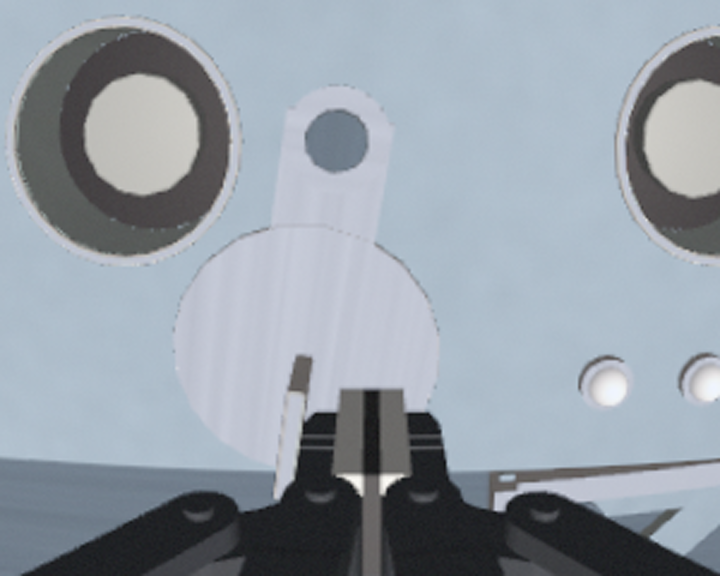

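>>> carry_out(
  series=[
    {"slide": [0.002,-0.013,-0.003],"yaw": 0,"gripper": 1},
    {"slide": [0.001,-0.014,0],"yaw": 0,"gripper": 1},
    {"slide": [0,-0.014,0],"yaw": 0,"gripper": 1},
    {"slide": [-0.002,-0.014,0],"yaw": 0,"gripper": 1},
    {"slide": [-0.003,-0.015,0],"yaw": 0,"gripper": 1},
    {"slide": [-0.005,-0.014,0],"yaw": 0,"gripper": 1},
    {"slide": [-0.007,-0.014,0],"yaw": 0,"gripper": 1},
    {"slide": [0,0,0],"yaw": 0,"gripper": 1},
  ],
)

```text
time_s: 12.4
eef_pos: [0.6239, -0.0486, 0.0807]
tool_rot: [-0.006, 1.0, -0.0, -0.0]
ft_force: [-0.3, -0.1, 0.2]
finger_gap: 0.0
```

>>> carry_out(
  series=[
    {"slide": [-0.009,-0.014,0],"yaw": 0,"gripper": 1},
    {"slide": [-0.01,-0.012,0],"yaw": 0,"gripper": 1},
    {"slide": [-0.012,-0.012,0],"yaw": 0,"gripper": 1},
    {"slide": [-0.013,-0.011,0],"yaw": 0,"gripper": 1},
    {"slide": [-0.015,-0.009,0],"yaw": 0,"gripper": 1},
    {"slide": [0,0,0],"yaw": 0,"gripper": 1},
  ],
)

```text
time_s: 13.0
eef_pos: [0.5997, -0.0715, 0.0807]
tool_rot: [-0.006, 1.0, -0.0, -0.0]
ft_force: [0.1, -0.1, -0.2]
finger_gap: -0.001
```

```bash
python3 - <<'E'
from h import *
c=cap('wrist','wrist9')
im=c['pixels']; cv2.imwrite('pics/w10.png',cv2.resize(im[80:320,160:460],None,fx=2.4,fy=2.4,interpolation=cv2.INTER_CUBIC))
o=readout.observe();print(o['eef_pos'],o['ft_force'])
E
```

```text
[ 0.6002055  -0.07132745  0.08073632] [-0.31910932  0.52796433  0.47278757]
```

View pics/w10.png

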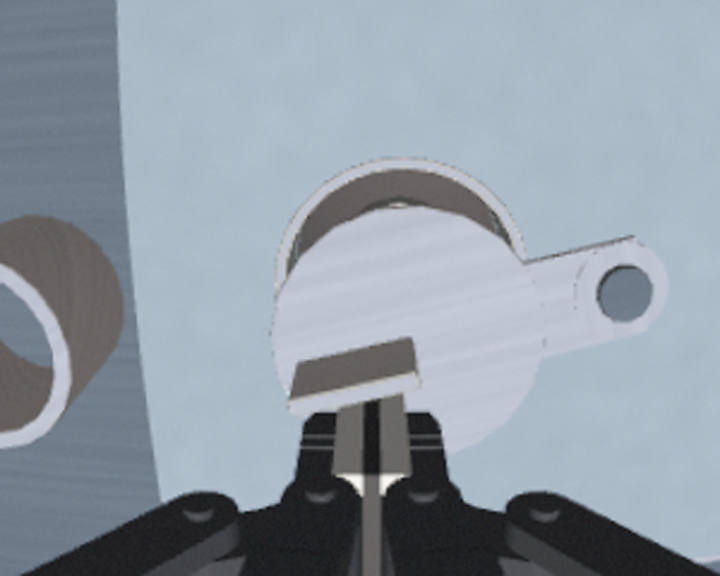

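>>> carry_out(
  series=[
    {"slide": [-0.013,-0.006,0],"yaw": 0,"gripper": 1},
    {"slide": [-0.012,-0.004,0],"yaw": 0,"gripper": 1},
    {"slide": [-0.006,-0.002,0],"yaw": 0,"gripper": 1},
    {"slide": [0,0,0],"yaw": 0,"gripper": 1},
    {"slide": [0,0,0],"yaw": 0,"gripper": 1},
  ],
)

```text
time_s: 13.55
eef_pos: [0.5883, -0.0758, 0.0807]
tool_rot: [-0.006, 1.0, -0.0, -0.0]
ft_force: [-0.2, -0.5, -0.4]
finger_gap: -0.002
```

>>> carry_out(
  series=[
    {"slide": [-0.003,0,0],"yaw": 0,"gripper": 1},
    {"slide": [0,0,0],"yaw": 0,"gripper": 1},
  ],
)

```text
time_s: 13.75
eef_pos: [0.5871, -0.0758, 0.0807]
tool_rot: [-0.006, 1.0, -0.0, 0.0]
ft_force: [0.2, -0.3, 0.8]
finger_gap: -0.006
```

```bash
python3 - <<'E'
from h import *
c=cap('wrist','wrist10')
im=c['pixels']; cv2.imwrite('pics/w11.png',cv2.resize(im[80:320,160:460],None,fx=2.4,fy=2.4,interpolation=cv2.INTER_CUBIC))
o=readout.observe();print(o['eef_pos'],o['ft_force'])
E
```

```text
[ 0.58711162 -0.07574874  0.08069287] [ 0.86054299 -0.00527064  0.20125916]
```

View pics/w11.png

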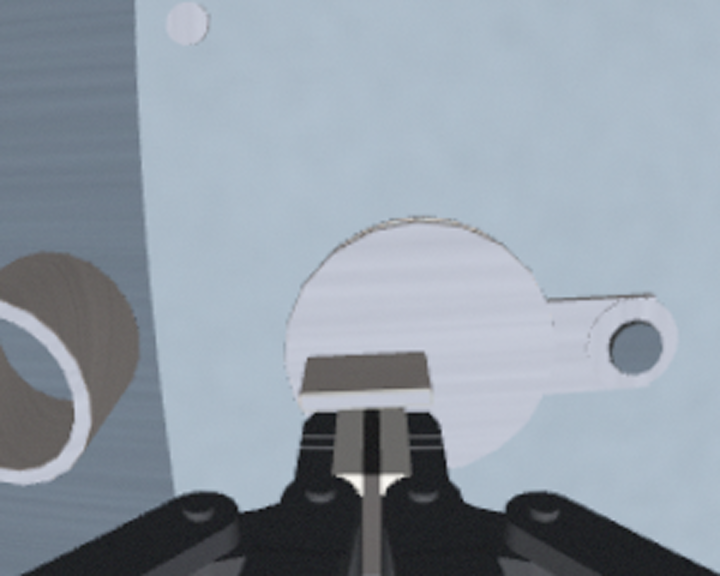

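>>> carry_out(
  series=[
    {"slide": [-0.003,0,0],"yaw": 0,"gripper": 1},
    {"slide": [0,0,0],"yaw": 0,"gripper": 1},
    {"slide": [0,0,0],"yaw": 0,"gripper": 1},
  ],
)

```text
time_s: 14.1
eef_pos: [0.5859, -0.0758, 0.0807]
tool_rot: [-0.006, 1.0, 0.0, -0.0]
ft_force: [0.8, 0.2, 0.0]
finger_gap: 0.004
```

>>> carry_out(
  series=[
    {"slide": [-0.0025,0,0],"yaw": 0,"gripper": 1},
    {"slide": [0,0,0],"yaw": 0,"gripper": 1},
    {"slide": [0,0,0],"yaw": 0,"gripper": 1},
  ],
)

```text
time_s: 14.4
eef_pos: [0.5848, -0.0758, 0.0807]
tool_rot: [-0.006, 1.0, 0.0, -0.0]
ft_force: [-0.3, 0.5, 0.4]
finger_gap: -0.002
```

>>> carry_out(
  series=[
    {"slide": [-0.001,0,0],"yaw": 0,"gripper": 1},
    {"slide": [0,0,0],"yaw": 0,"gripper": 1},
    {"slide": [0,0,0],"yaw": 0,"gripper": 1},
  ],
)

```text
time_s: 14.7
eef_pos: [0.5845, -0.0758, 0.0807]
tool_rot: [-0.006, 1.0, 0.0, -0.0]
ft_force: [1.3, -1.7, 0.2]
finger_gap: 0.0
```

```bash
python3 - <<'E'
from h import *
c=cap('wrist','wrist11')
im=c['pixels']; cv2.imwrite('pics/w12.png',cv2.resize(im[150:270,260:460],None,fx=4,fy=4,interpolation=cv2.INTER_CUBIC))
o=readout.observe();print(o['eef_pos'],o['ft_force'])
E
```

```text
[ 0.58448596 -0.07579229  0.08068277] [-0.54772214 -0.98114748  0.51352474]
```

View pics/w12.png

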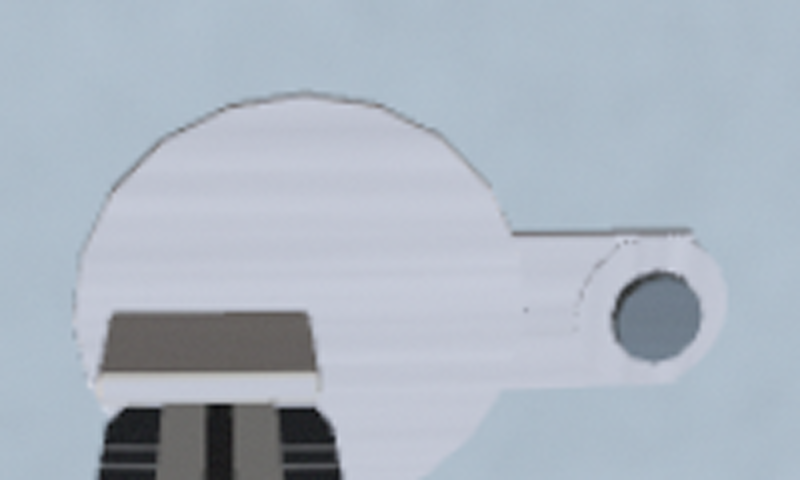

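>>> carry_out(
  series=[
    {"slide": [-0.0008,0,0],"yaw": 0,"gripper": 1},
    {"slide": [0,0,0],"yaw": 0,"gripper": 1},
    {"slide": [0,0,0],"yaw": 0,"gripper": 1},
  ],
)

```text
time_s: 15.05
eef_pos: [0.5842, -0.0758, 0.0807]
tool_rot: [-0.006, 1.0, -0.0, 0.0]
ft_force: [1.7, -1.2, 0.2]
finger_gap: -0.0
```

>>> carry_out(
  series=[
    {"slide": [-0.0008,0,0],"yaw": 0,"gripper": 1},
    {"slide": [0,0,0],"yaw": 0,"gripper": 1},
    {"slide": [0,0,0],"yaw": 0,"gripper": 1},
  ],
)

```text
time_s: 15.35
eef_pos: [0.5838, -0.0758, 0.0807]
tool_rot: [-0.006, 1.0, -0.0, -0.0]
ft_force: [1.2, -0.6, 0.2]
finger_gap: -0.001
```

>>> carry_out(
  series=[
    {"slide": [-0.0008,0,0],"yaw": 0,"gripper": 1},
    {"slide": [0,0,0],"yaw": 0,"gripper": 1},
    {"slide": [0,0,0],"yaw": 0,"gripper": 1},
  ],
)

```text
time_s: 15.65
eef_pos: [0.5837, -0.0758, 0.0807]
tool_rot: [-0.006, 1.0, -0.0, 0.0]
ft_force: [2.0, -0.2, -1.6]
finger_gap: -0.001
```

>>> carry_out(
  series=[
    {"slide": [-0.0008,0,0],"yaw": 0,"gripper": 1},
    {"slide": [0,0,0],"yaw": 0,"gripper": 1},
    {"slide": [0,0,0],"yaw": 0,"gripper": 1},
  ],
)

```text
time_s: 15.95
eef_pos: [0.5837, -0.0758, 0.0808]
tool_rot: [-0.006, 1.0, -0.0, 0.0]
ft_force: [5.2, -0.2, -2.1]
finger_gap: -0.0
```

>>> carry_out(
  series=[
    {"slide": [0.01,0,0],"yaw": 0,"gripper": 1},
    {"slide": [0.01,0,0],"yaw": 0,"gripper": 1},
    {"slide": [0,0,0.08],"yaw": 0,"gripper": 1},
    {"slide": [0,0,0.1],"yaw": 0,"gripper": 1},
    {"slide": [0,0,0.1],"yaw": 0,"gripper": 1},
    {"slide": [0,0,0.1],"yaw": 0,"gripper": 1},
    {"slide": [0,0,0],"yaw": 0,"gripper": 1},
  ],
)

```text
time_s: 16.65
eef_pos: [0.5939, -0.0762, 0.2381]
tool_rot: [-0.006, 1.0, -0.001, 0.004]
ft_force: [0.5, 0.2, -0.3]
finger_gap: -0.001
```

```bash
python3 - <<'E'
from h import *
c=cap('wrist','wrist12'); s=cap('scene','scene2')
im=c['pixels']; cv2.imwrite('pics/w13.png',cv2.resize(im[130:280,200:460],None,fx=3,fy=3,interpolation=cv2.INTER_CUBIC))
a=cv2.imread('pics/scene0.png')[175:265,235:405]; b=s['pixels'][175:265,235:405]
cv2.imwrite('pics/s3.png',cv2.resize(np.vstack([a,b]),None,fx=3.3,fy=3.3,interpolation=cv2.INTER_CUBIC))
o=readout.observe();print(o['time_s'],o['eef_pos'],o['ft_force'])
E
```

```text
16.75 [ 0.59159228 -0.07581245  0.23344746] [-0.23769433  0.20286584 -0.41185131]
```

View pics/w13.png

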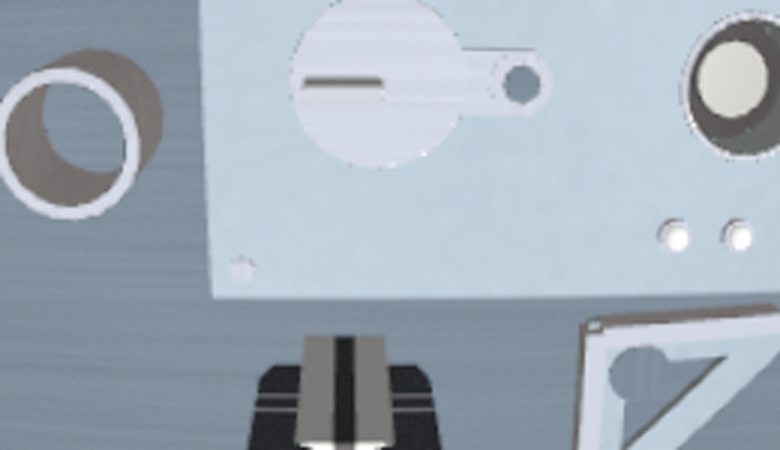

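View pics/s3.png

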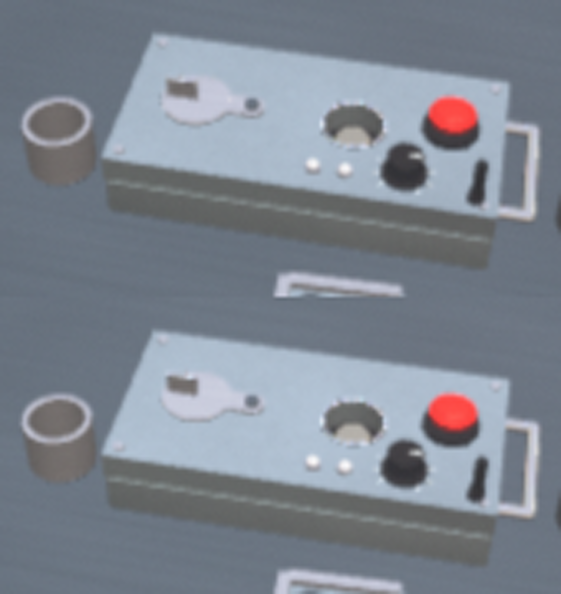

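The wrist view shows the cover over the well with its lug in line with the box. In the scene crop, the box (before on top, after below) and the objects near it have not moved.

```bash
python3 -c "
from h import *
print(ctrl.job_done())"
```

```text
the job is handed in; nothing more can be done
None
```

The reset is done and the job is handed in at about 17 s of the 54 s allowed. No verdict is reported.

- **Cover opened:** I pushed the lug with the shut fingertips until the cover stood at about 1.65 rad, estimated from the wrist picture. That is past the 1.3 rad needed but short of the far stop at 1.75.
- **Key pressed:** The key started to give at about 3 N with the tip near 52 mm above the table. It bottomed at 47.9 mm, against 48 mm expected. I held it there at 19–20 N for about 1.6 s, then let go. The next wrist picture showed the key back up.
- **Cover closed:** I swung the cover back until the tip stopped moving and the force rose to 5 N, which I took as the stop. I then backed off and lifted the arm clear.

**Last checks:** The final wrist picture shows the cover over the well. The scene pictures from before and after show no visible movement of the box, its other controls or the objects close to it. I did not compare the objects further off (hammer, brush, angle offcut, chalk holder, jar), but the arm did not go near them at low height.

**Disagreement:** The wrist camera and the fixed cameras differed by about 3 mm in y on the well's position. I used a point between the two, and the finger went into the well without touching its sides.

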